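# Vent and open the safety-capped amber bottle for refilling

## Task

The empty amber bottle is due for refilling: first press the vent plunger on its shoulder fully down to its stop to let the air in; after that push its safety cap down, twist it about a quarter turn anticlockwise (seen from above) while it is pushed down, and lift it off. Finish while holding the cap still and upright in the gripper, some 5 to 10 cm straight above where it sat - do not put it down or let go - and leave the sugar bowl, the jug and the brush where they are.

Things in the scene. Friction and masses are not known exactly. Their poses are not given: they have to be found in the camera images.
- bottle: flat-sided amber glass bottle, fixed in a steel cradle (104 x 184 mm, 35 mm high) on the shelf: never moves. Origin on the neck's axis at shelf level, z up. The body reaches 45 mm either way in its x, and from -45 to +125 mm in its y; the shoulder is flat, 132 mm above the shelf. The vent plunger stands 85 mm from the neck's axis on +y. A collar 54 mm wide, up to z = 150 mm, carries the neck.
- cap_center (a point): centre of the round black ribbed safety cap, 56 mm in diameter, 46 mm high, upright on the bottle's neck; on its axis half-way up, 23 mm below its top, 180 mm above the shelf. Its rim is 7 mm above the collar, its lower stop. Grip it at any yaw, best by the upper 28 mm (solid). An inner spring resists with 6 N at first, 10 N at the stop 7 mm down. It is loose and weighs about 60 g.
- cap: the same cap, origin on its axis at the lower rim, z up. Two inner lugs on its x axis lock it, within 2 degrees of the bottle's x axis. It turns only while pushed down by more than 4.5 mm (best 6), and only anticlockwise from above; a turn of 60 to 120 degrees (best 90) frees it and it lifts straight off.
- vent_top (a point): centre of the top face of the vent plunger, a black round head 24 mm in diameter and 8 mm thick on a steel stem, on the bottle's shoulder; 165 mm above the shelf when up. It goes straight down.
- vent (a joint): travel of the vent plunger in m: 0 up, 0.008 at its stop; its spring takes 2.4 N at first and 5.6 N at the stop, and pushes it up again when left.
- sugar_bowl: loose stainless sugar bowl with a hinged lid, 92 mm in diameter, 90 mm high, on the robot's left; origin at its underside. Leave alone.
- jug: loose small white ceramic jug, 84 mm in diameter, 102 mm high, handle on one side, on the robot's right; origin at its underside. Leave alone.
- brush: loose purple silicone brush lying on the shelf on the robot's right, 195 mm long, 12 mm high; origin at its underside. Leave alone.

How it is judged:
On the way, in this order (a step that is already met when the one before it is completed fails the run):
1. the vent plunger is pressed down to its stop (7 of its 8 mm or more, for 0.2 s) while the cap is still locked on (value of joint vent above 0.007 m and z of cap_center in the frame of bottle between 0.177 and 0.184 m and angle between the x axis of cap and the x axis of bottle, either way round below 0.25 rad), for 0.2 s.
2. the cap, not yet turned, is pushed down by 4 mm or more (z of cap_center in the frame of bottle below 0.176 m and angle between the x axis of cap and the x axis of bottle, either way round below 0.25 rad and horizontal distance between cap_center and bottle below 0.006 m), for 0.1 s.
3. the cap is turned by 52 degrees or more, still on the neck (angle between the x axis of cap and the x axis of bottle, either way round above 0.9 rad and z of cap_center in the frame of bottle below 0.192 m and horizontal distance between cap_center and bottle below 0.008 m), for 0.1 s.
At the end, for the whole second after the job is handed in: the cap is held in the fingers (grip over 2 N), still (under 30 mm/s), upright within 17 degrees, its centre 40 to 140 mm higher than where it sat and within 40 mm of the neck's axis, touching no part of the bottle; sugar bowl, jug and brush within 30 mm of where they began (z of cap_center in the frame of bottle between 0.22 and 0.32 m and horizontal distance between cap_center and bottle below 0.04 m and angle between cap's own z axis and vertical below 0.3 rad and contact force between cap and the fingers above 2 N and contact force between cap and bottle below 0.1 N and linear speed of cap below 0.03 m/s and distance of each of sugar_bowl, jug, brush from where it was at the start of the episode below 0.03 m); the arm keeps its last pose, push and grip.
It fails at once if the sugar bowl is shifted by more than 30 mm (distance of sugar_bowl from where it was at the start of the episode above 0.03 m).
It fails at once if the jug is shifted by more than 30 mm (distance of jug from where it was at the start of the episode above 0.03 m).
It fails at once if the brush is shifted by more than 30 mm (distance of brush from where it was at the start of the episode above 0.03 m).
It also fails if it takes over 48 s, if anything falls off the work surface, if the arm or the gripper's body presses on something with over 40 N, if the wrist force passes 120 N, or if a joint passes its speed limit or range.

## Robot

A 6-joint arm with a two-finger parallel gripper is mounted at the origin on the work surface. World frame = base frame: x ahead of the robot, y to its left, z up, the work surface at z = 0. Lengths are in m, angles in rad, forces in N, time in s.
With the tool pointing down it reaches from about 0.275 to 0.85 m from the base axis. Payload 5.2 kg.
Tool frame: the origin (TCP) lies at the very end of the fingers, on their centre line; the grasp point (between the pads) lies 19 mm behind it (ctrl.tcp_to_grasp is the distance from the TCP to the grasp point, in m); z points along the fingers, y is the line along which they close (so a half turn about z gives the same grasp; the last joint's range is limited). The gripper opens to 85 mm and grips with 20 to 120 N. Pads are 22 mm wide; open, the fingers measure 114 mm over their backs; the gripper's body (76 mm by 85 mm) begins 54 mm behind the grasp point. The pads swing forward as they close: fully open they stand 13 mm farther back than shut.
Start: joints at [-1.482, 0.259, 1.535, -0, 1.348, -0.203], TCP at [0.158, -0.527, 0.231] pointing down, gripper open.
Joint ranges: [-3.14, 3.14], [-0.91, 2.08], [0.19, 2.58], [-1.22, 4.36], [0.22, 2.71], [-3.12, 3.12]. Speed limits (rad/s): [2.57, 2.57, 3.14, 3.14, 3.14, 3.14].

## Interface

Orientations are given as [roll, pitch, yaw] about the fixed x, y, z axes, in that order (R = Rz(yaw) Ry(pitch) Rx(roll)).
In Python, from cell import ctrl gives the robot as it stands. The module is installed in compiled form; this text tells all that it offers.
- The arm moves only by the shell command python3 -m pendant 'ROWS'. ROWS is JSON, a list of rows, each a list of 7 numbers: the closure in counts, from 0 (fully open) to 255 (shut), then the shift along the tool's x, y, z normalised to -1 to 1, where 1 is 120 mm, then the turn, a rotation vector about the tool's x, y, z normalised to -1 to 1, where 1 is pi/4 rad. A call has 1 to 10 rows; each row is the pose to reach, as a shift and turn from the pose commanded when the call began, along the tool's axes at that moment; what a row does not reach only later rows make up. A row lasts 1/12 s, in which the tool goes at most 41.7 mm and 7.16 degrees, less where a joint would pass 70% of its speed; a pose out of reach is approached as far as the arm can. A call with a number of a shift or a turn outside -1 to 1 is refused whole. A call with a gripper value outside its range is refused whole. The fingers move at their own pace and stop on an object; the grip force is fixed at half the most. Time passes only in rows, so rows that repeat a pose let the fingers close. It gives the time, the measured TCP pose, the force, the opening and the grip force at its end, in the units of the state.
- ctrl.state(): the state, without advancing time (a new reading comes with each control period).
- ctrl.read_camera(name): name is "side" or "top"; returns (picture, depth): 480x640x3 uint8, red, green, blue; 480x640 float32, m along the optical axis (not along the pixel's ray), 0 where there is no reading.
- ctrl.camera_info(name): a dict with "camera_matrix" (3x3 intrinsics, pixels), "k1" (the pictures are not rectified: a ray, as slopes to the right and down, at radius r is drawn at 1 + k1 r^2 times it, then the intrinsics apply), "world_to_cam" (4x4, takes a point from world to camera coordinates). Camera axes: x right, y down, z forward; pixel columns grow to the right and rows downward; lengths in m; the calibration is good to about 2 mm. A picture is of the moment at which its call begins. camera_info takes no time and is no camera call.
- ctrl.finish_job(): hands the job in; it is judged then, once.
The state is a dict: "time": time; "joint_positions": joint angles; "joint_velocities": joint speeds; "effort": joint torques, N m; "tool_pos": TCP position; "ee_rot": TCP orientation; "force": force on the tool from outside, world axes, zero at the start; "torque": the same for the moment, N m; "finger_gap": finger opening in m; "grasp_force": force on a finger pad.
Only numpy, scipy, OpenCV 4.12 (cv2) and the standard library are available. Lean on these libraries where they do the work, as an engineer would, in place of code of your own. Each camera call takes 0.05 s, during which the arm holds its last target. There are 200 camera calls.

## Working session

There is one attempt and no reset: what is moved stays moved. The work goes in short steps, Python scripts to look and compute and a shell command to move; the robot and the scene stay as the last step left them, time stands still between calls to the robot, and variables do not carry over. Pictures are saved under pics/ and viewed, at most 10 in all, crops included, and the job is handed in when it is done.

```bash
mkdir -p pics
cat > h.py <<'E'
import numpy as np, cv2
from cell import ctrl
def snap(n,f):
    p,d=ctrl.read_camera(n); cv2.imwrite(f'pics/{f}.png',p[:,:,::-1]); np.save(f'pics/{f}.npy',d); return p,d
def w(n,u,v,z):
    """pixel(s) -> world with depth z"""
    c=ctrl.camera_info(n);K=np.array(c['camera_matrix']);k=c['k1']
    xd=np.array([(u-K[0,2])/K[0,0],(v-K[1,2])/K[1,1]]);x=xd.copy()
    for _ in range(20): x=xd/(1+k*(x**2).sum(0))
    P=np.array([x[0]*z,x[1]*z,z]);T=np.array(c['world_to_cam'])
    return T[:3,:3].T@(P-(T[:3,3] if P.ndim==1 else T[:3,3:4]))
E
python3 - <<'E'
from h import *
for n in('top','side'):
    snap(n,n+'0'); c=ctrl.camera_info(n); print(n,c['camera_matrix'],c['k1'],np.round(c['world_to_cam'],3))
print(ctrl.state())
E
```

```text
top [[512.81762018   0.         320.23064233]
 [  0.         512.81762018 238.55394764]
 [  0.           0.           1.        ]] -0.05663146159106522 [[ 0.029 -0.999 -0.015  0.016]
 [-0.99  -0.026 -0.141  0.53 ]
 [ 0.141  0.019 -0.99   1.135]
 [ 0.     0.     0.     1.   ]]
side [[553.51986073   0.         320.21050699]
 [  0.         553.51986073 231.41075058]
 [  0.           0.           1.        ]] -0.15238608607041063 [[-0.879 -0.476  0.008  0.47 ]
 [-0.241  0.431 -0.87   0.233]
 [ 0.411 -0.767 -0.493  1.138]
 [ 0.     0.     0.     1.   ]]
{'time': 0.1, 'joint_positions': array([-1.48177912e+00,  2.59312071e-01,  1.53597612e+00,  5.16209977e-06,
        1.34802551e+00, -2.02812937e-01]), 'joint_velocities': array([ 6.96061149e-07, -1.14737993e-03, -4.15639742e-03, -3.36817517e-04,
        2.76105257e-03,  3.91610457e-04]), 'effort': array([ 2.13960651e-03, -4.46968102e+01, -2.91247380e+01, -3.41006680e-04,
        6.27732297e-03,  5.55199364e-06]), 'tool_pos': array([ 0.15821162, -0.52624948,  0.23053427]), 'ee_rot': array([-3.13990789e+00, -3.51592409e-04,  2.91828700e-01]), 'force': array([-0.25617675,  0.48104352,  0.31858086]), 'torque': array([ 0.00171   , -0.01673747, -0.00130962]), 'grasp_force': 0.0, 'finger_gap': 0.08503391036110765}
```

View pics/top0.png

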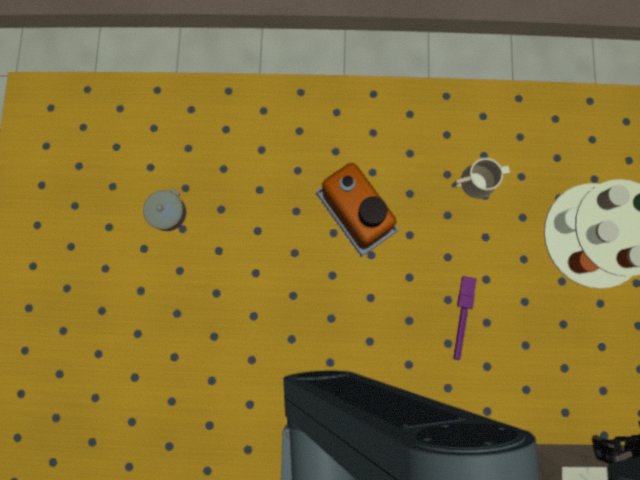

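View pics/side0.png

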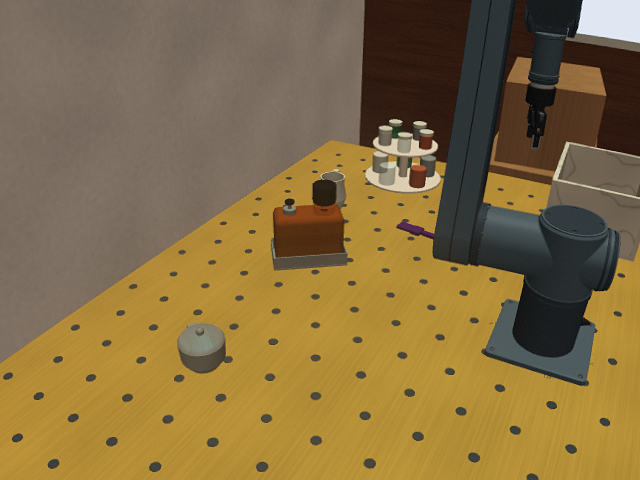

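The top picture shows the cap near (373,211), the vent near (347,183), and the bottle running diagonally. The jug is at (483,176), the brush at (463,315) and the bowl at (163,210). I'll enlarge the bottle and compute positions from depth.

Run:
```python
from h import *
p=cv2.imread('pics/top0.png');d=np.load('pics/top0.npy')
cv2.imwrite('pics/top0c.png',cv2.resize(p[155:260,310:415],None,fx=5.6,fy=5.6,interpolation=cv2.INTER_CUBIC))
V,U=np.mgrid[150:265,300:420];u=U.ravel();v=V.ravel();z=d[v,u].astype(float);P=w('top',u,v,z)
def rep(n,m):
    q=P[:,m];print(n,m.sum(),'med',np.median(q,1).round(4),'mid',((q.max(1)+q.min(1))/2).round(4),'ext',np.ptp(q,axis=1).round(4))
    return q
g=p[v,u].max(1)<70
ca=np.hypot(u-373,v-211)<20; ve=np.hypot(u-347,v-183)<10
rep('cap',ca&(P[2]>.192)&(P[2]<.215)); rep('vent',ve&(P[2]>.155)&(P[2]<.175))
q=rep('shoulder',(P[2]>.122)&(P[2]<.142))
r=cv2.minAreaRect((q[:2].T*1000).astype(np.float32));print(r)
rep('shelf',(P[2]<.03))
```

```text
cap 649 med [ 0.5651 -0.0747  0.2029] mid [ 0.566  -0.075   0.2004] ext [0.0572 0.0554 0.0168]
vent 105 med [ 0.6343 -0.0251  0.1649] mid [ 0.6346 -0.0244  0.1629] ext [0.0225 0.0228 0.0143]
shoulder 2135 med [ 0.6069 -0.0422  0.1309] mid [ 0.5978 -0.0516  0.132 ] ext [0.1756 0.1572 0.0199]
((597.4263916015625, -51.03931427001953), (168.2727813720703, 89.15109252929688), 36.68410110473633)
shelf 9915 med [ 6.11e-01 -6.91e-02  1.00e-04] mid [ 0.6152 -0.0574  0.0103] ext [0.2857 0.2896 0.0391]
```

View pics/top0c.png

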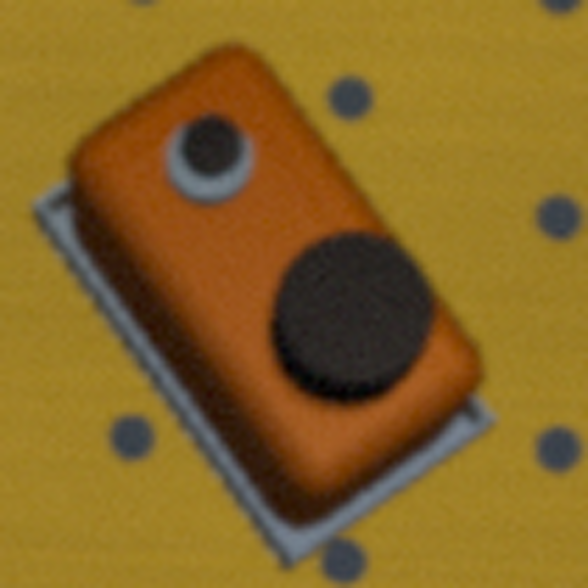

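Cap axis at (0.5655, -0.075) and vent at (0.6345, -0.0247). They are 85.4 mm apart with heights of 0.203 and 0.165, both matching the spec. Bottle y points at about 36.5°. Next I raise the tool and move above the vent with the fingers shut.

```bash
python3 -m pendant '[[0,0,0,-0.3,0,0,0],[0,0.4,-0.23,-0.3,0,0,0],[0,0.83,-0.477,-0.3,0,0,0],[0,0.83,-0.477,-0.3,0,0,0],[0,0.83,-0.477,-0.3,0,0,0]]'
python3 -m pendant '[[0,0.4,-0.23,0,0,0,0],[0,0.83,-0.477,0,0,0,0],[0,0.83,-0.477,0,0,0,0],[0,0.83,-0.477,0,0,0,0]]'
python3 -m pendant '[[0,0.4,-0.23,0,0,0,0],[0,0.83,-0.477,0,0,0,0],[0,0.83,-0.477,0,0,0,0],[0,0.83,-0.477,0,0,0,0]]'
python3 -m pendant '[[255,0.4,-0.23,0,0,0,0],[255,0.83,-0.477,0,0,0,0],[255,0.83,-0.477,0,0,0,0],[255,0.83,-0.477,0,0,0,0]]'
python3 -m pendant '[[255,0.4,-0.23,0,0,0,0],[255,0.83,-0.477,0,0,0,0],[255,0.83,-0.477,0,0,0,0],[255,0.83,-0.477,0,0,0,0],[255,0.83,-0.477,0,0,0,0],[255,0.83,-0.477,0,0,0,0]]'
cat >> h.py <<'E'
def to(x,y,z):
    from scipy.spatial.transform import Rotation as R
    s=ctrl.state();r=R.from_euler('xyz',s['ee_rot']);dlt=r.inv().apply(np.array([x,y,z])-s['tool_pos'])
    print('t',s['time'],'pos',s['tool_pos'].round(4),'rot',s['ee_rot'].round(3),'F',s['force'].round(2),'gap',round(s['finger_gap'],4),'gf',s['grasp_force'],'rows',(dlt/.12).round(3))
E
python3 -c "
from h import *
to(.6345,-.0247,.19)"
```

```text
time: 0.52
tool_pos: [0.2403, -0.4388, 0.2674]
ee_rot: [-3.14, -0.003, 0.296]
force: [0.2, -0.3, 0.3]
finger_gap: 0.0856
grasp_force: 0.0
time: 0.85
tool_pos: [0.3188, -0.3557, 0.2672]
ee_rot: [-3.14, -0.002, 0.296]
force: [0.2, 0.6, -0.4]
finger_gap: 0.0851
grasp_force: 0.0
time: 1.18
tool_pos: [0.3975, -0.2729, 0.2671]
ee_rot: [-3.14, -0.002, 0.296]
force: [-0.2, 0.1, -0.3]
finger_gap: 0.0856
grasp_force: 0.0
time: 1.52
tool_pos: [0.4764, -0.1901, 0.2669]
ee_rot: [-3.14, -0.002, 0.296]
force: [-0.4, -0.2, 0.6]
finger_gap: 0.0388
grasp_force: 0.0
time: 2.02
tool_pos: [0.5521, -0.1108, 0.2668]
ee_rot: [3.141, 0.002, 0.292]
force: [-0.4, 0.5, -0.1]
finger_gap: 0.0003
grasp_force: 0.0
t 2.0167 pos [ 0.5521 -0.1108  0.2668] rot [3.141e+00 2.000e-03 2.920e-01] F [-0.36  0.47 -0.09] gap 0.0003 gf 0.0 rows [ 0.865 -0.49   0.638]
```

```bash
python3 -m pendant '[[255,0.4,-0.23,0,0,0,0],[255,0.865,-0.49,0,0,0,0],[255,0.865,-0.49,0,0,0,0],[255,0.865,-0.49,0.3,0,0,0],[255,0.865,-0.49,0.64,0,0,0],[255,0.865,-0.49,0.64,0,0,0],[255,0.865,-0.49,0.64,0,0,0],[255,0.865,-0.49,0.64,0,0,0]]'
python3 - <<'E'
from h import *
to(.6345,-.0247,.155)
p,d=snap('side','s1');q,_=snap('top','t1')
a=cv2.resize(p[150:290,240:380],None,fx=4,fy=4);b=cv2.resize(q[140:250,300:410],(560,560))
cv2.imwrite('pics/s1c.png',a[:,:,::-1])
E
```

```text
time: 2.68
tool_pos: [0.6358, -0.0251, 0.1925]
ee_rot: [3.14, -0.001, 0.29]
force: [0.5, 1.3, 0.5]
finger_gap: 0.0001
grasp_force: 0.0
t 2.6833 pos [ 0.6358 -0.0251  0.1925] rot [ 3.14e+00 -1.00e-03  2.90e-01] F [0.53 1.26 0.45] gap 0.0001 gf 0.0 rows [-0.01  -0.006  0.312]
```

View pics/s1c.png

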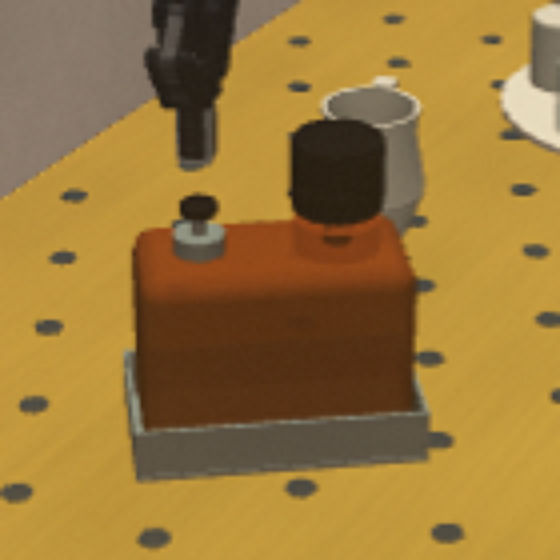

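The shut fingertips at (195,165) in the crop sit straight above the vent head at (198,205). I'll press in small steps.

```bash
python3 -m pendant '[[255,-0.01,0,0.2,0,0,0],[255,-0.01,0,0.24,0,0,0],[255,-0.01,0,0.27,0,0,0],[255,-0.01,0,0.29,0,0,0],[255,-0.01,0,0.29,0,0,0],[255,-0.01,0,0.29,0,0,0]]'
python3 -m pendant '[[255,0,0,0.01,0,0,0],[255,0,0,0.01,0,0,0],[255,0,0,0.01,0,0,0]]'
```

```text
time: 3.28
tool_pos: [0.6345, -0.0244, 0.1575]
ee_rot: [3.14, -0.001, 0.292]
force: [-3.0, -2.6, 5.2]
finger_gap: 0.0
grasp_force: 2.6
time: 3.53
tool_pos: [0.6345, -0.0243, 0.1571]
ee_rot: [3.139, -0.001, 0.292]
force: [-3.5, -2.8, 7.9]
finger_gap: 0.0001
grasp_force: 4.2
```

```bash
python3 -m pendant '[[255,0,0,0.015,0,0,0],[255,0,0,0.015,0,0,0],[255,0,0,0.015,0,0,0],[255,0,0,0.015,0,0,0],[255,0,0,0.015,0,0,0],[255,0,0,0.015,0,0,0]]'
python3 - <<'E'
from h import *
p,d=snap('side','s2');cv2.imwrite('pics/s2c.png',cv2.resize(p[180:230,260:350],None,fx=8,fy=8,interpolation=cv2.INTER_CUBIC)[:,:,::-1])
E
```

```text
time: 4.03
tool_pos: [0.6346, -0.0243, 0.1569]
ee_rot: [3.139, -0.002, 0.292]
force: [-7.1, -1.8, 16.5]
finger_gap: 0.0002
grasp_force: 8.3
```

View pics/s2c.png

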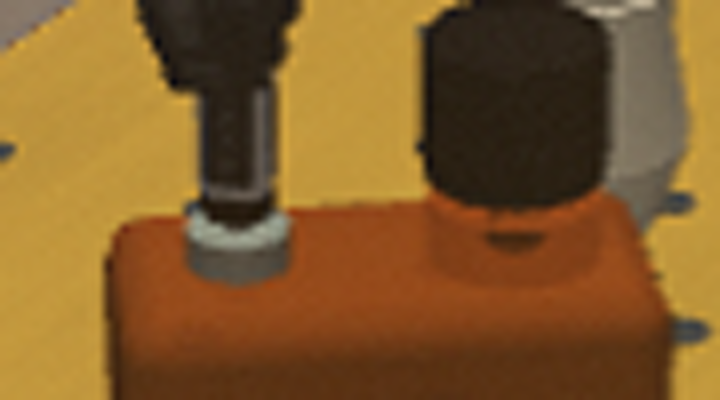

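The plunger head at (238,215) sits down on its boss and the force is 16.5 N, so it is at its stop. Next I retract, open the gripper and move above the cap.

```bash
python3 -m pendant '[[255,0,0,-0.1,0,0,0],[255,0,0,-0.4,0,0,0],[255,0,0,-0.78,0,0,0],[0,-0.3,0.1,-0.78,0,0,0],[0,-0.67,0.24,-0.78,0,0,0],[0,-0.67,0.24,-0.78,0,0,0],[0,-0.67,0.24,-0.78,0,0,0],[0,-0.67,0.24,-0.78,0,0,0],[0,-0.67,0.24,-0.78,0,0,0],[0,-0.67,0.24,-0.78,0,0,0]]'
python3 - <<'E'
from h import *
to(.5655,-.075,.172)
E
```

```text
time: 4.92
tool_pos: [0.5664, -0.0736, 0.2461]
ee_rot: [-3.141, -0.0, 0.293]
force: [-0.8, 0.3, -0.2]
finger_gap: 0.083
grasp_force: 0.0
t 4.9167 pos [ 0.5664 -0.0736  0.2461] rot [-3.141 -0.     0.293] F [-0.84  0.28 -0.21] gap 0.083 gf 0.0 rows [-0.011  0.009  0.618]
```

```bash
python3 -m pendant '[[0,-0.011,0.009,0.2,0,0,0],[0,-0.011,0.009,0.45,0,0,0],[0,-0.011,0.009,0.63,0,0,0],[0,-0.011,0.009,0.63,0,0,0],[0,-0.011,0.009,0.63,0,0,0]]'
python3 -m pendant '[[150,0,0,0,0,0,0],[255,0,0,0,0,0,0],[255,0,0,0,0,0,0],[255,0,0,0,0,0,0],[255,0,0,0,0,0,0],[255,0,0,0,0,0,0],[255,0,0,0,0,0,0],[255,0,0,0,0,0,0]]'
python3 - <<'E'
from h import *
to(.5655,-.075,.164)
p,d=snap('side','s3');cv2.imwrite('pics/s3c.png',cv2.resize(p[150:230,270:370],None,fx=7,fy=7,interpolation=cv2.INTER_CUBIC)[:,:,::-1])
E
```

```text
time: 5.33
tool_pos: [0.5643, -0.0749, 0.1695]
ee_rot: [-3.139, 0.003, 0.293]
force: [-0.3, 0.7, 0.6]
finger_gap: 0.0855
grasp_force: 0.0
time: 6.0
tool_pos: [0.5658, -0.076, 0.1724]
ee_rot: [3.14, -0.003, 0.292]
force: [2.0, 0.6, 5.0]
finger_gap: 0.0545
grasp_force: 62.0
t 6.0 pos [ 0.5658 -0.076   0.1724] rot [ 3.14e+00 -3.00e-03  2.92e-01] F [1.97 0.64 5.05] gap 0.0545 gf 62.03964114189148 rows [-0.    -0.009  0.07 ]
```

View pics/s3c.png

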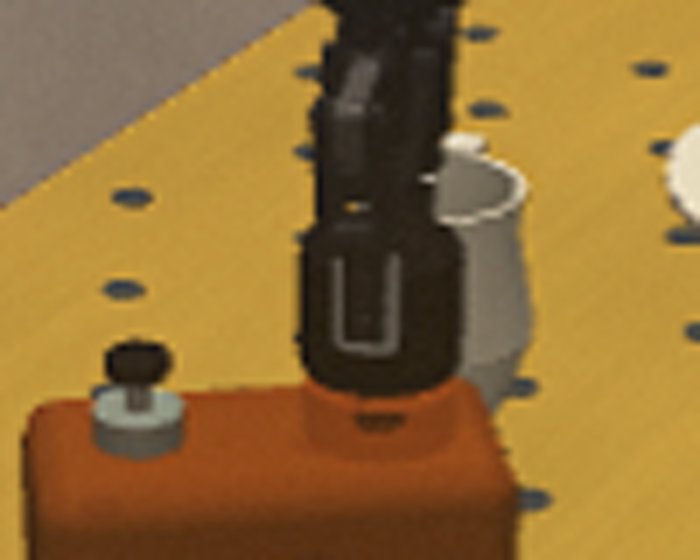

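The cap is gripped (finger at (365,300) in the crop, gap 54.5 mm, 62 N) and the vent has come back up. Now I push down.

```bash
python3 -m pendant '[[255,0,0,0.02,0,0,0],[255,0,0,0.04,0,0,0],[255,0,0,0.05,0,0,0],[255,0,0,0.05,0,0,0],[255,0,0,0.05,0,0,0]]'
```

```text
time: 6.47
tool_pos: [0.5658, -0.076, 0.1668]
ee_rot: [3.139, -0.004, 0.292]
force: [-0.2, 0.3, 8.5]
finger_gap: 0.0544
grasp_force: 62.4
```

```bash
python3 -m pendant '[[255,0,0,0.01,0,0,0],[255,0,0,0.01,0,0,0],[255,0,0,0.01,0,0,0]]'
python3 - <<'E'
from h import *
f=[]
for i in range(4): ctrl.read_camera('side'); f.append(ctrl.state()['force'][2])
print(f)
E
```

```text
time: 6.72
tool_pos: [0.5658, -0.076, 0.1658]
ee_rot: [3.139, -0.004, 0.292]
force: [-0.9, 1.5, 9.0]
finger_gap: 0.0546
grasp_force: 63.3
[np.float64(9.88368875903664), np.float64(9.451848577503775), np.float64(7.96809116414659), np.float64(8.417990653319997)]
```

```bash
python3 -m pendant '[[255,0,0,0.005,0,0,0],[255,0,0,0.005,0,0,-0.1],[255,0,0,0.005,0,0,-0.2],[255,0,0,0.005,0,0,-0.3],[255,0,0,0.005,0,0,-0.3]]'
```

```text
time: 7.33
tool_pos: [0.5665, -0.0762, 0.1658]
ee_rot: [3.137, -0.004, 0.531]
force: [0.6, 1.1, 11.5]
finger_gap: 0.0547
grasp_force: 63.4
```

```bash
python3 -c "
from h import *
print(ctrl.state()['torque'])"
python3 -m pendant '[[255,0,0,0,0,0,-0.12],[255,0,0,0,0,0,-0.25],[255,0,0,0,0,0,-0.37],[255,0,0,0,0,0,-0.5],[255,0,0,0,0,0,-0.62],[255,0,0,0,0,0,-0.75],[255,0,0,0,0,0,-0.85],[255,0,0,0,0,0,-0.85]]'
python3 -c "
from h import *
print(ctrl.state()['torque'])"
```

```text
[ 0.19620217 -0.07241603 -0.00355667]
time: 8.0
tool_pos: [0.5665, -0.0761, 0.1658]
ee_rot: [3.136, -0.001, 1.199]
force: [0.4, 1.4, 11.2]
finger_gap: 0.0545
grasp_force: 63.1
[ 0.19092468 -0.03190739  0.06455927]
```

```bash
python3 -m pendant '[[255,0,0,0,0,0,-0.12],[255,0,0,0,0,0,-0.25],[255,0,0,0,0,0,-0.37],[255,0,0,0,0,0,-0.5],[255,0,0,0,0,0,-0.62],[255,0,0,0,0,0,-0.75],[255,0,0,0,0,0,-0.85],[255,0,0,0,0,0,-0.85],[255,0,0,0,0,0,-0.85]]'
python3 -c "
from h import *
print(ctrl.state()['torque']);to(.5655,-.075,.245)"
```

```text
time: 8.75
tool_pos: [0.5663, -0.0761, 0.1658]
ee_rot: [3.137, 0.003, 1.863]
force: [-0.7, 1.1, 11.7]
finger_gap: 0.0543
grasp_force: 63.1
[0.13402752 0.05128134 0.01178955]
t 8.75 pos [ 0.5663 -0.0761  0.1658] rot [3.137e+00 3.000e-03 1.863e+00] F [-0.66  1.13 11.74] gap 0.0543 gf 63.14510107040405 rows [ 0.009 -0.    -0.66 ]
```

```bash
python3 -m pendant '[[255,0,0,-0.05,0,0,0],[255,0,0,-0.1,0,0,0],[255,0,0,-0.16,0,0,0],[255,0,0,-0.16,0,0,0]]'
```

```text
time: 9.08
tool_pos: [0.565, -0.0759, 0.1835]
ee_rot: [3.14, 0.001, 1.863]
force: [1.6, -0.1, 0.0]
finger_gap: 0.0547
grasp_force: 63.4
```

No resistance, so the cap is free. I'll lift another 65 mm.

```bash
python3 -m pendant '[[255,0,0,-0.15,0,0,0],[255,0,0,-0.35,0,0,0],[255,0,0,-0.55,0,0,0],[255,0,0,-0.55,0,0,0],[255,0,0,-0.55,0,0,0],[255,0,0,-0.55,0,0,0],[255,0,0,-0.55,0,0,0],[255,0,0,-0.55,0,0,0]]'
python3 - <<'E'
from h import *
to(.5655,-.075,.245)
p,d=snap('side','s4');cv2.imwrite('pics/s4c.png',cv2.resize(p[120:290,240:400],None,fx=3.5,fy=3.5,interpolation=cv2.INTER_CUBIC)[:,:,::-1])
E
```

```text
time: 9.75
tool_pos: [0.5637, -0.0754, 0.2465]
ee_rot: [-3.139, -0.002, 1.863]
force: [0.8, 0.7, -0.8]
finger_gap: 0.0544
grasp_force: 63.4
t 9.75 pos [ 0.5637 -0.0754  0.2465] rot [-3.139e+00 -2.000e-03  1.863e+00] F [ 0.79  0.68 -0.81] gap 0.0544 gf 63.423120975494385 rows [-0.001  0.015  0.012]
```

View pics/s4c.png

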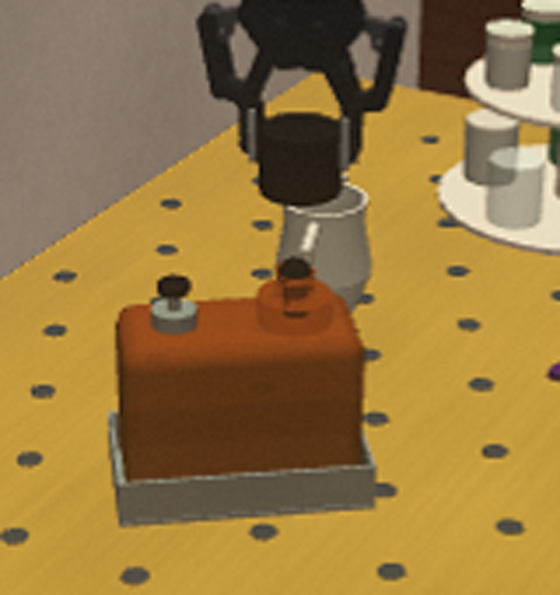

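The cap at (300,158) is held upright, about 75 mm above the bare neck at (296,270), and the jug is where it was. I'm handing in.

```bash
python3 -c "
from cell import ctrl
print(ctrl.finish_job())"
```

```text
the job is handed in; nothing more can be done
None
```

I pressed the vent to its stop, pushed the cap down, turned it 90° anticlockwise and lifted it off, and handed the job in with the cap held upright about 75 mm above the neck (no verdict was returned).

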